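# Index the aerial turntable, set its sprung rod to the mark and close the cam lever

### The arm

A 6-joint arm with a two-finger parallel gripper is mounted at the origin on the work surface. World frame = base frame: x ahead of the robot, y to its left, z up, the work surface at z = 0. Lengths are in m, angles in rad, forces in N, time in s.
With the tool pointing down it reaches from about 0.3 to 0.875 m from the base axis. Payload 6.4 kg.
Tool frame: the origin (TCP) lies midway between the tips of the shut fingers; the grasp point (between the pads) lies 19 mm behind it; z points along the fingers, y is the line along which they close (so a half turn about z gives the same grasp; the last joint's range is limited). The gripper opens to 85 mm and grips with 20 to 120 N. Pads are 22 mm wide; open, the fingers measure 114 mm over their backs; the gripper's body (76 mm by 85 mm) begins 54 mm behind the grasp point. The pads swing forward as they close: fully open they stand 13 mm farther back than shut.
Start: joints at [-0.206, 0.181, 1.607, -0, 1.354, -0.206], TCP at [0.575, 0, 0.231] pointing down, gripper open.
Joint ranges: [-2.99, 2.99], [-0.89, 2.07], [0.3, 2.58], [-1.14, 4.28], [0, 2.63], [-3.12, 3.12]. Speed limits (rad/s): [2.57, 2.57, 3.01, 3.14, 3.14, 3.14].

### API

Orientations are given as a unit quaternion [w, x, y, z].
In Python, from bench import ctrl gives the robot as it stands. The module is installed in compiled form; this text tells all that it offers.
- The arm moves only by the tool move_arm, never from a script. Its argument "plan" is one flat list of numbers, 6 for each row, row after row: the shift along the world's x, y, z in units of 50 mm (1.0 is 50 mm), then the turn, a rotation vector about the world's x, y, z in rad. A call has 1 to 10 rows; each row is the pose to reach, as a shift and turn from the pose commanded when the call began; what a row does not reach only later rows make up. A row lasts 1/8 s, in which the tool goes at most 62.5 mm and 10.7 degrees, less where a joint would pass 70% of its speed; a pose out of reach is approached as far as the arm can. A call with a gripper value outside its range is refused whole. "grip" is the finger opening in mm, from 0 to 85.4, set as the call begins (left out, the last holds). The fingers move at their own pace and stop on an object; the grip force is fixed at half the most. Time passes only in rows, so rows that repeat a pose let the fingers close. It gives the time, the measured TCP pose, the force, the opening and the grip force at its end, in the units of the state.
- ctrl.get_obs(): the state, without advancing time (a new reading comes with each control period).
- ctrl.camera(name): name is "scene" or "side" or "wrist"; returns a dict with "pixels" (420x560x3 uint8, red, green, blue), "fx", "fy", "cx", "cy" (pixels), "origin" and "attitude" of the camera in the world. Camera axes: x right, y down, z forward; pixel columns grow to the right and rows downward; lengths in m; the calibration is good to about 2 mm. A picture is of the moment at which its call begins. There is no depth.
- ctrl.hand_in(): hands the job in; it is judged then, once.
The state is a dict: "time_s": time; "q": joint angles; "dq": joint speeds; "joint_efforts": joint torques, N m; "eef_pos": TCP position; "eef_rot": TCP orientation; "wrist_force": force on the tool from outside, world axes, zero at the start; "torque": the same for the moment, N m; "opening": opening from 0.0 (shut) to 1.0 (fully open); "grasp_force": force on a finger pad.
Only numpy, scipy, OpenCV 4.12 (cv2) and the standard library are available. Lean on these libraries where they do the work, as an engineer would, in place of code of your own. Each camera call takes 0.05 s, during which the arm holds its last target. There are 200 camera calls.

### The job

Turn the aerial turntable counter-clockwise by its upright handle until it drops into its detent, with the handle right beside the pointer fin of the stand. Then take the knob on the sprung rod in the middle, press the rod down until the lower edge of its ring is level with the top of the sleeve and, keeping it at that mark, twist the hand counter-clockwise so that a finger sweeps the cam lever's upright blade all the way round to its closed stop. Finish while still holding the knob, with the rod at the mark, the lever closed and the turntable in its detent, and leave the valves, the morse key, the crystal holder and the screwdriver where they are.

Things in the scene. Friction and masses are not known exactly. Their poses are not given: they have to be found in the camera images.
- stand: fixed round black stand, 290 mm across, on the desk; origin on the desk under the turntable's axis. Its own -y points to the steel pointer fin (6 mm wide, 137 to 167 mm from the axis, top 34 mm high); on its +y side is the detent housing (160 to 193 mm out, 38 mm high). The aluminium disc is 244 mm across, its top 30 mm above the desk
- turntable (a joint): angle of the disc, rad, counter-clockwise from above positive, 0 in the detent; starts between -1.25 and -0.7, range -1.45 to 0.45 (it can overrun the detent). The handle lies 100 mm from the axis at bearing (stand yaw - pi/2 + this). Needs about 2 N at the handle, up to about 10 N over the hump 0.1 rad before the detent, which then holds it within 0.02 of 0
- handle (a point): centre of the top of the turntable's handle, a plain upright steel pin 16 mm in diameter, 55 mm tall, standing on the disc from 30 to 85 mm above the desk, fixed to the disc (a round pin: it can turn in the fingers)
- rod (a joint): how far the rod is pressed down, m: 0 fully up (its start), 0.035 at the mark (lower edge of the ring level with the sleeve's top), 0.055 at the bottom. Its spring pushes up with about 3 N at 0 and 8 N at the mark; it springs back up if let go, even with the lever closed
- knob: round black knob on top of the rod, on the turntable's axis, 28 mm in diameter, 45 mm tall, origin at the centre of its underside, which is 135 mm above the desk when the rod is up and 100 mm at the mark. It spins freely about the vertical on the rod, so that the hand can twist while it holds it
- ring (a point): centre of the lower edge of the dark ring (21 mm in diameter, 6 mm tall) on the 14 mm steel rod, 15 mm below the knob's underside; 120 mm above the desk when the rod is up
- rim (a point): centre of the top of the fixed aluminium sleeve (26 mm in diameter) out of which the rod comes, 85 mm above the desk, on the turntable's axis
- cam (a joint): angle of the cam lever about the turntable's axis relative to the disc, rad: 0 fully open, 0.9 at its closed stop (a steel pin on the disc); counter-clockwise from above closes. Starts between 0 and 0.2. It moves lightly (0.03 N m) and stays where it is left. The blade's bearing from the axis is (stand yaw + turntable angle + 0.349 + this)
- blade (a point): middle of the top edge of the cam lever's upright radial blade: 6 mm thick, 20 to 57 mm from the axis, 72 to 132 mm above the desk. Fingers holding the knob at the mark reach down beside it. Pinch the knob with one finger about 1.1 rad clockwise of the blade, the other opposite, then twist counter-clockwise; a 22 mm wide finger meets the blade when about 0.7 rad behind it
- valve_a: loose rectifier valve standing upright: black round foot 38 mm across, clear glass bulb 48 mm across, 124 mm tall in all; origin at the centre of its underside. A bystander, not to be disturbed
- valve_b: loose rectifier valve standing upright: black round foot 38 mm across, clear glass bulb 48 mm across, 124 mm tall in all; origin at the centre of its underside. A bystander, not to be disturbed
- valve_c: loose rectifier valve standing upright: black round foot 38 mm across, clear glass bulb 48 mm across, 124 mm tall in all; origin at the centre of its underside. A bystander, not to be disturbed
- key_base: loose morse key on a black bakelite base 75 x 130 mm, 42 mm tall in all; origin at the centre of its underside. A bystander
- crystal: loose copper crystal holder, 14 x 34 mm, 35 mm tall, standing; origin at the centre of its underside. A bystander
- driver: loose screwdriver 180 mm long lying on the desk. A bystander

How it is judged:
On the way, in this order (a step that is already met when the one before it is completed fails the run):
1. the turntable is in its detent, the rod still up and the lever still open (value of joint turntable between -0.06 and 0.06 rad and value of joint cam below 0.35 rad and value of joint rod below 0.02 m), for 0.3 s.
2. the rod is held at its mark with the lever still open (value of joint turntable between -0.06 and 0.06 rad and value of joint rod between 0.0315 and 0.0385 m and contact force between the fingers and knob above 3 N and value of joint cam below 0.35 rad), for 0.1 s.
3. the lever is closed with the rod held at its mark (value of joint turntable between -0.06 and 0.06 rad and value of joint rod between 0.0315 and 0.0385 m and contact force between the fingers and knob above 3 N and value of joint cam above 0.82 rad), for 0.2 s.
At the end, for the whole second after the job is handed in: Still holding: the fingers press on the knob with more than 3 N, the rod is within 3.5 mm of its mark (0.035), the cam lever within 0.08 rad of its closed stop (0.9), and the turntable within 0.06 rad of its detent (all of step 3); the arm keeps its last pose, push and grip.
It fails at once if the cam lever is more than half closed while the rod is over 6 mm away from its mark (value of joint cam above 0.5 rad and (value of joint rod below 0.029 m or value of joint rod above 0.041 m)).
It fails at once if a bystander is shifted by more than 25 mm or a valve is tipped (distance of any of valve_a, valve_b, valve_c, key_base, crystal, driver from where it was at the start of the episode above 0.025 m or angle between any of valve_a, valve_b, valve_c's own z axis and vertical above 0.4 rad).
It also fails if it takes over 54 s, if anything falls off the work surface, if the arm or the gripper's body presses on something with over 40 N, if the wrist force passes 120 N, or if a joint passes its speed limit or range.

## Working session

There is one attempt and no reset: what is moved stays moved. The work goes in short steps, Python scripts to look and compute and a tool call to move; the robot and the scene stay as the last step left them, time stands still between calls to the robot, and variables do not carry over. Pictures are saved under pics/ and viewed, at most 10 in all, crops included, and the job is handed in when it is done.

Besides the shell and the picture viewer there is one more tool, called after ">>>" as a command line: name --argument value ..., lists and objects as JSON in quotes. move_arm: Moves the arm, as the interface text tells. Its arguments: {"type":"object","properties":{"plan":{"type":"array"},"grip":{"type":"number"}},"required":["plan"]}

```bash
mkdir -p pics; python3 - <<'E'
from bench import ctrl
import cv2
for n in ("scene","side"):
    c=ctrl.camera(n); cv2.imwrite(f"pics/{n}0.png",cv2.resize(c["pixels"][:,:,::-1],(800,600),interpolation=cv2.INTER_CUBIC))
    print(n,c["fx"],c["fy"],c["cx"],c["cy"],c["origin"],c["attitude"])
print(ctrl.get_obs())
E
```

```text
scene 515.5818557103689 515.5818557103689 277.69201482501126 206.63624287861427 [1.11354609 0.76508962 0.71172366] [-0.13554802  0.25328862  0.84961805 -0.44229037]
side 508.2591449080048 508.2591449080048 282.2078618313764 209.17519740421844 [ 0.07945644 -0.64772321  0.65137868] [-0.44892063  0.83335033 -0.2876588   0.14577347]
{'time_s': 0.1, 'q': array([-2.06264002e-01,  1.81474443e-01,  1.60788922e+00, -4.01343521e-06,
        1.35379932e+00, -2.06306342e-01]), 'dq': array([ 0.00081779, -0.0015124 , -0.00223944,  0.00108008,  0.00039955,
       -0.00027494]), 'joint_efforts': array([-2.02498759e-04, -4.45872438e+01, -3.52238703e+01, -4.27332343e-04,
        4.16999465e-03,  3.20961749e-05]), 'eef_pos': array([5.74512520e-01, 1.38927123e-04, 2.30478994e-01]), 'eef_rot': array([-6.56071919e-04,  7.07091287e-01,  7.07121839e-01, -4.31347391e-04]), 'wrist_force': array([ 0.60898036, -0.00907302,  0.34991558]), 'torque': array([ 0.01191109, -0.00594526, -0.01367703]), 'grasp_force': 0.0, 'opening': 1.0025583298470402}
```

View pics/scene0.png

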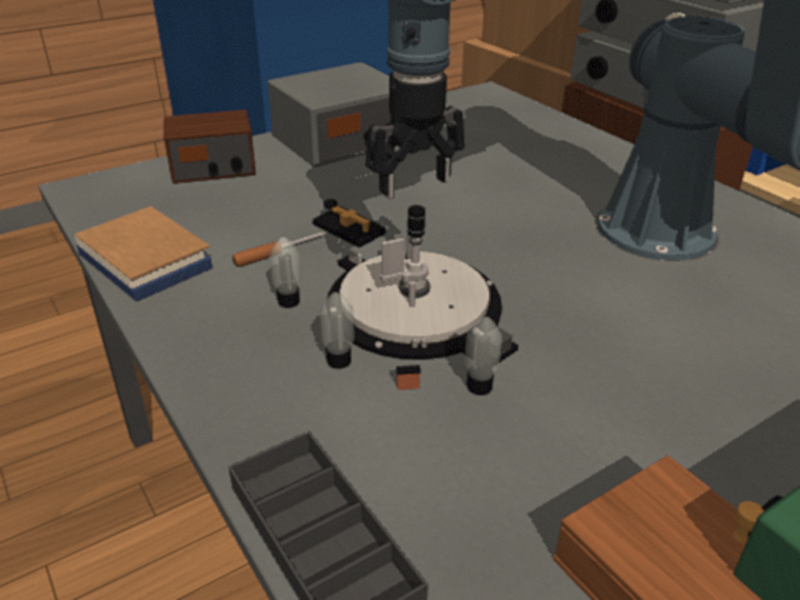

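View pics/side0.png

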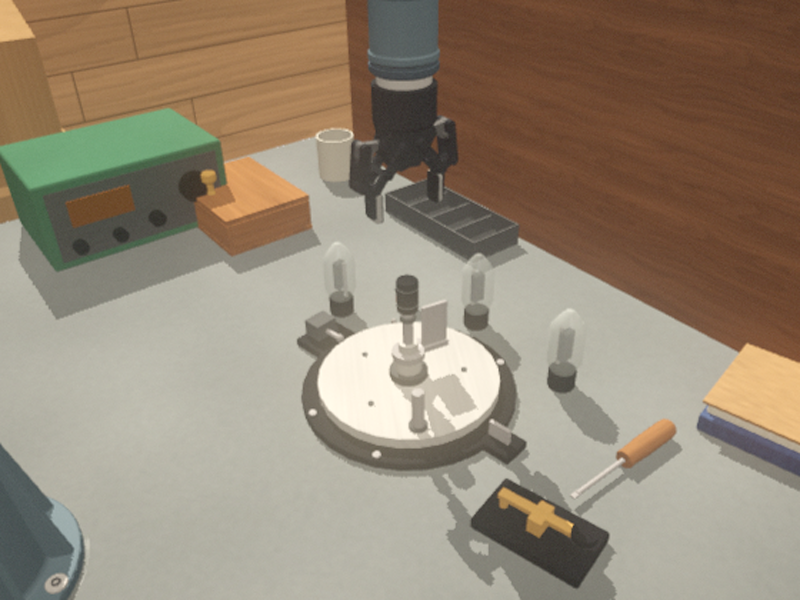

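The scene view shows the knob near (416,218), blade near (392,258), with three valves in front. The side view shows the handle top at (418,394), the fin at (501,432), the housing at (322,330), the knob top at (406,280) and the blade at (434,322). I'll enlarge both for accuracy.

```bash
cat > h.py <<'E'
from bench import ctrl
import cv2,numpy as np
from scipy.spatial.transform import Rotation as R
def cam(n):
    c=ctrl.camera(n); w,x,y,z=c["attitude"]; c["R"]=R.from_quat([x,y,z,w]).as_matrix(); return c
def ray(c,u,v):
    d=c["R"]@np.array([(u-c["cx"])/c["fx"],(v-c["cy"])/c["fy"],1]); return np.array(c["origin"]),d
def onz(c,u,v,z):
    o,d=ray(c,u,v); return o+d*(z-o[2])/d[2]
def proj(c,p):
    q=c["R"].T@(np.array(p)-c["origin"]); return q[:2]/q[2]*c["fx"]+[c["cx"],c["cy"]]
def crop(c,x0,y0,w,h,k,fn):
    cv2.imwrite(fn,cv2.resize(c["pixels"][y0:y0+h,x0:x0+w,::-1],(w*k,h*k),interpolation=cv2.INTER_CUBIC))
E
python3 - <<'E'
from h import *
crop(cam("side"),205,180,200,150,4,"pics/s1.png")
crop(cam("scene"),215,130,180,135,4,"pics/c1.png")
E
```

```text
(no output)
```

View pics/s1.png

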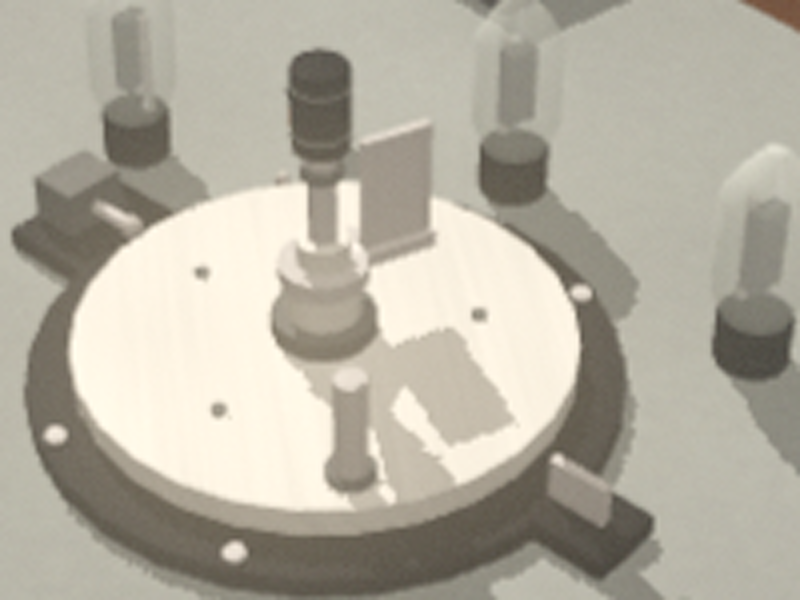

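View pics/c1.png

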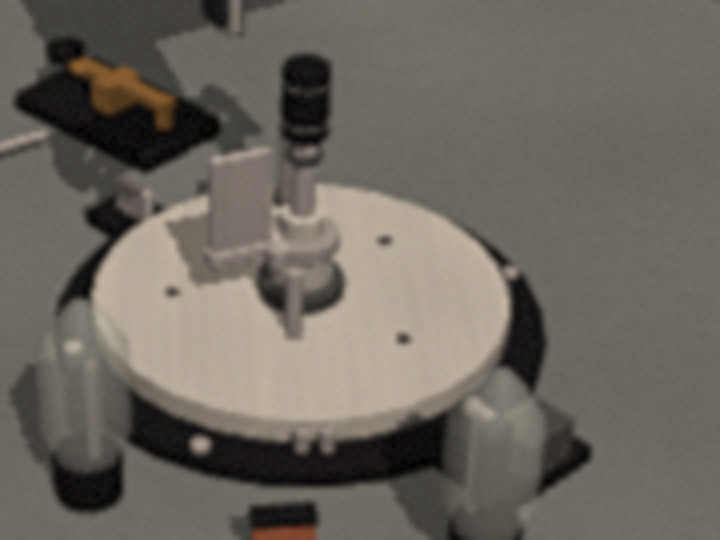

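The side crop shows knob top (320,64), handle top (350,379), fin top from (552,457) to (610,494), blade top edge from (357,147) to (432,124), and valve feet bottoms at about (137,148), (513,188), (753,360). The scene crop shows knob top (306,65), and blade top from (212,160) to (272,150).

```bash
python3 - <<'E'
from h import *
np.set_printoptions(precision=4,suppress=True)
s=cam("side");c=cam("scene")
S=lambda u,v,z:onz(s,205+u/4,180+v/4,z)
C=lambda u,v,z:onz(c,215+u/4,130+v/4,z)
k1=S(320,64,.18);k2=C(306,65,.18)
print("knob",k1,k2)
print("rim",S(322,247,.085),C(302,222,.085))
A=(k1+k2)[:2]/2
# disc ellipse left/right
for n,p in dict(handle=S(350,379,.085),fin1=S(552,457,.034),fin2=S(610,494,.034),hous=S(78,172,.038),hous2=C(555,422,.038),bl1=S(357,147,.132),bl2=S(432,124,.132),bc1=C(272,150,.132),bc2=C(212,160,.132),va=S(137,148,0),vb=S(513,188,0),vc=S(753,360,0),
  vc2=C(88,490,0)).items():
    d=p[:2]-A; print(n,p,"r",np.hypot(*d),"brg",np.arctan2(d[1],d[0]))
E
```

```text
knob [ 0.5346 -0.0532  0.18  ] [ 0.5401 -0.0445  0.18  ]
rim [ 0.5304 -0.0582  0.085 ] [ 0.5455 -0.0371  0.085 ]
handle [ 0.4835 -0.1376  0.085 ] r 0.10382943056339054 brg -2.116473291699668
fin1 [ 0.5567 -0.1869  0.034 ] r 0.13941460122748636 brg -1.4319496714030855
fin2 [ 0.5603 -0.219   0.034 ] r 0.17164259501833018 brg -1.4366923783697687
hous [0.5079 0.1219 0.038 ] r 0.1733147226202874 brg 1.7418688169621597
hous2 [0.5019 0.1374 0.038 ] r 0.18964474285093563 brg 1.758976374937471
bl1 [ 0.5509 -0.0585  0.132 ] r 0.01659279232376084 brg -0.6212121935712799
bl2 [ 0.5892 -0.0656  0.132 ] r 0.054441411198293654 brg -0.3122235757100762
bc1 [ 0.5601 -0.0467  0.132 ] r 0.022887701626243102 brg 0.09570241186412444
bc2 [ 0.5937 -0.0555  0.132 ] r 0.056760933933186354 brg -0.11788655221773067
va [0.5731 0.1686 0.    ] r 0.22040723504644788 brg 1.4078159836490365
vb [0.7123 0.0067 0.    ] r 0.18360244309533388 brg 0.3076458105840557
vc [ 0.7063 -0.1727  0.    ] r 0.20943461942802372 brg -0.632729389398698
vc2 [0.7156 0.0113 0.    ] r 0.18817154288682297 brg 0.3256537286370083
```

```bash
cat > fit.py <<'E'
from h import *
from scipy.optimize import least_squares
np.set_printoptions(precision=4,suppress=True)
s=cam("side");c=cam("scene")
th=np.linspace(0,2*np.pi,720)
def pred(cm,x0,y0,A,yaw,t,cam_):
    P=lambda p:(proj(cm,p)-[x0,y0])*4
    rad=lambda r,b,z:np.r_[A[0]+r*np.cos(b),A[1]+r*np.sin(b),z]
    E=np.array([P(rad(.122,a,.03)) for a in th[::6]])
    bb=yaw+t+.349+cam_
    return dict(top=P([*A,.18]),ring=P([*A,.12]),rim=P([*A,.085]),bbox=np.r_[E.min(0),E.max(0)],handle=P(rad(.1,yaw-np.pi/2+t,.085)),
     f1=P(rad(.137,yaw-np.pi/2,.034)),f2=P(rad(.167,yaw-np.pi/2,.034)),b1=P(rad(.02,bb,.132)),b2=P(rad(.057,bb,.132)))
ms=dict(top=[320,64],bbox=[70,182,580,510],handle=[350,379],f1=[552,457],f2=[610,494],b1=[357,147],b2=[432,124])
mc=dict(top=[306,65],bbox=[93,183,512,425],b1=[272,150],b2=[212,160])
def res(x,full=False):
    a=pred(s,205,180,x[:2],*x[2:5]);b=pred(c,215,130,x[:2],*x[2:5])
    if full: 
        for k in a: print(k,a[k],ms.get(k),"|",b[k],mc.get(k))
    return np.concatenate([a[k]-ms[k] for k in ms]+[b[k]-mc[k] for k in mc])
r=least_squares(res,[.537,-.048,.13,-.7,.1],loss="soft_l1",f_scale=5)
print(r.x);res(r.x,True)
E
python3 fit.py
```

```text
[ 0.5354 -0.0514  0.1548 -0.6965  0.0107]
top [318.8859  61.692 ] [320, 64] | [305.9101  57.7197] [306, 65]
ring [320.5537 174.0903] None | [303.6069 152.6786] None
rim [321.472  235.9771] None | [302.3253 205.5176] None
bbox [ 65.9872 179.6857 580.5728 511.5009] [70, 182, 580, 510] | [ 92.0345 176.8175 509.2864 412.724 ] [93, 183, 512, 425]
handle [349.9136 378.0009] [350, 379] | [292.2622 118.5542] None
f1 [551.5289 456.9207] [552, 457] | [150.1391 187.6948] None
f2 [607.1949 489.8195] [610, 494] | [119.7465 169.1674] None
b1 [359.4406 140.2802] [357, 147] | [271.201  141.0311] [272, 150]
b2 [430.3303 118.6105] [432, 124] | [209.4301 153.9878] [212, 160]
```

>>> move_arm --plan '[-1.81,-2.74,0,0,0,-0.54,-1.81,-2.74,0,0,0,-0.54,-1.81,-2.74,0,0,0,-0.54,-1.81,-2.74,0,0,0,-0.54,-1.81,-2.74,-1.2,0,0,-0.54,-1.81,-2.74,-1.2,0,0,-0.54,-1.81,-2.74,-1.2,0,0,-0.54]' --grip 85

```text
time_s: 1.27
eef_pos: [0.4854, -0.1366, 0.1726]
eef_rot: [0.0, 0.87, 0.494, 0.0]
wrist_force: [0.8, -0.5, 0.5]
opening: 0.993
grasp_force: 0.0
```

```bash
python3 - <<'E'
from h import *
np.set_printoptions(precision=4,suppress=True)
s=cam("side")
for u,v in [(472,525),(505,480),(607,535),(580,583)]: print(onz(s,u/1.4286,v/1.4286,.015))
w=cam("wrist"); print(w["origin"],w["R"][:,2],proj(w,[.4845,-.137,.085]))
cv2.imwrite("pics/w1.png",w["pixels"][:,:,::-1])
E
```

```text
[ 0.4447 -0.2791  0.015 ]
[ 0.5169 -0.2554  0.015 ]
[ 0.5477 -0.3771  0.015 ]
[ 0.481 -0.398  0.015]
[ 0.5218 -0.0759  0.3165] [-0.1382 -0.2351 -0.9621] [274.6584 214.5988]
```

View pics/w1.png

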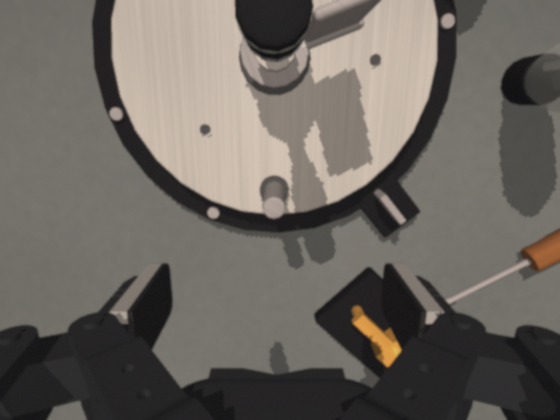

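The wrist view shows the handle top at (274,208), roughly 3 mm nearer the axis than I estimated, with both fingers clear of it. I'll descend.

>>> move_arm --plan '[0.02,0.05,-1.2,0,0,0,0.02,0.05,-2.42,0,0,0,0.02,0.05,-2.42,0,0,0,0.02,0.05,-2.42,0,0,0]'

```text
time_s: 1.88
eef_pos: [0.4876, -0.1354, 0.0531]
eef_rot: [0.002, 0.87, 0.493, 0.001]
wrist_force: [-0.5, -0.0, 1.0]
opening: 0.997
grasp_force: 0.0
```

>>> move_arm --plan '[0,0,0,0,0,0,0,0,0,0,0,0,0,0,0,0,0,0,0,0,0,0,0,0,0,0,0,0,0,0,0,0,0,0,0,0,0,0,0,0,0,0,0,0,0,0,0,0]' --grip 0

```text
time_s: 2.88
eef_pos: [0.4858, -0.1347, 0.051]
eef_rot: [0.0, 0.87, 0.493, 0.0]
wrist_force: [-2.4, 0.2, 5.6]
opening: 0.171
grasp_force: 58.3
```

```bash
python3 - <<'E'
from h import *
w=cam("wrist"); s=cam("side")
a=w["pixels"][:,:,::-1]; b=s["pixels"][160:370,180:460,::-1]
cv2.imwrite("pics/g1.png",np.hstack([cv2.resize(a,(400,300)),cv2.resize(b,(400,300))]))
E
```

```text
(no output)
```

View pics/g1.png

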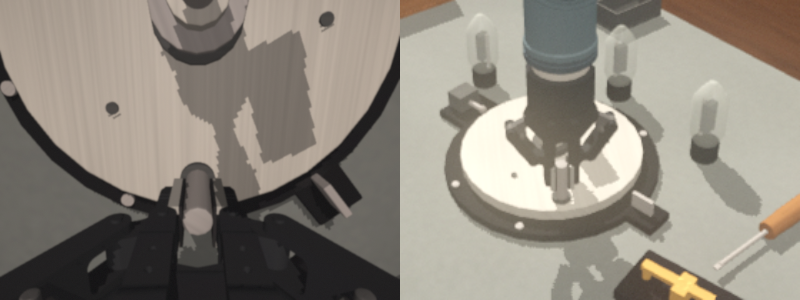

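The handle is held between the pads. Next I'll swing it round the arc.

>>> move_arm --plan '[0.13,-0.07,0,0,0,0.075,0.27,-0.136,0,0,0,0.15,0.41,-0.185,0,0,0,0.225,0.556,-0.228,0,0,0,0.3,0.7,-0.255,0,0,0,0.375,0.852,-0.276,0,0,0,0.45,0.95,-0.282,0,0,0,0.5,1.052,-0.284,0,0,0,0.55,1.136,-0.281,0,0,0,0.592,1.136,-0.281,0,0,0,0.592]'

```text
time_s: 4.22
eef_pos: [0.5429, -0.1489, 0.051]
eef_rot: [0.0, 0.688, 0.726, 0.0]
wrist_force: [-0.6, -0.4, 5.1]
opening: 0.171
grasp_force: 58.5
```

>>> move_arm --plan '[0.07,0.005,0,0,0,0.035,0.14,0.013,0,0,0,0.07,0.2,0.021,0,0,0,0.1,0.2,0.021,0,0,0,0.1,0.2,0.021,0,0,0,0.1,0.2,0.021,0,0,0,0.1]'

```text
time_s: 4.97
eef_pos: [0.5535, -0.1478, 0.051]
eef_rot: [0.001, 0.651, 0.759, 0.0]
wrist_force: [5.2, 2.0, 4.1]
opening: 0.167
grasp_force: 58.9
```

```bash
python3 - <<'E'
from h import *
s=cam("side"); o=ctrl.get_obs(); print(o["eef_pos"],o["wrist_force"])
crop(s,225,220,160,120,5,"pics/d1.png")
E
```

```text
[ 0.5534844  -0.14780489  0.05103959] [5.49488595 0.46546421 5.43073202]
```

View pics/d1.png

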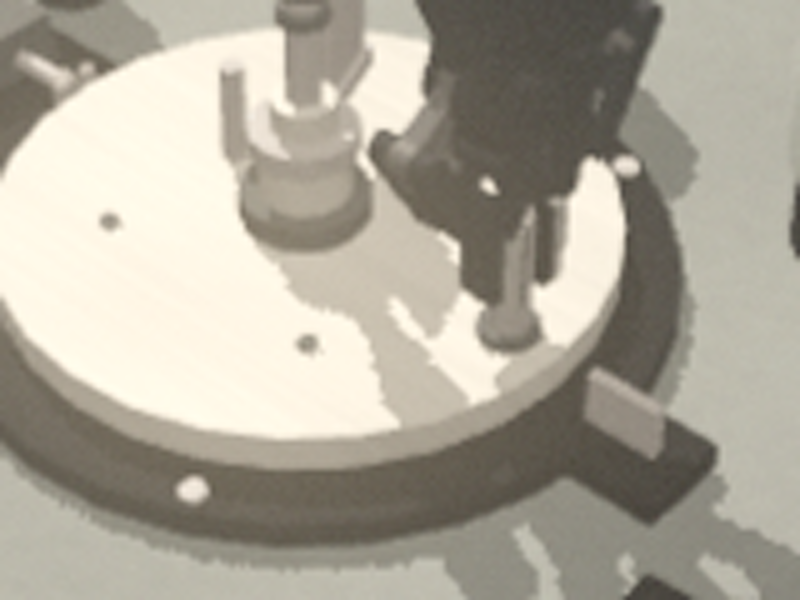

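The handle stands beside the fin. The +x pull of about 5 N suggests it is just past the hump and being drawn in, so I'll ease forward until the force fades.

>>> move_arm --plan '[0.03,0.004,0,0,0,0.015,0.03,0.004,0,0,0,0.015,0.03,0.004,0,0,0,0.015]'

```text
time_s: 5.4
eef_pos: [0.5537, -0.1477, 0.051]
eef_rot: [0.0, 0.646, 0.763, -0.0]
wrist_force: [0.0, -0.7, 9.3]
opening: 0.17
grasp_force: 59.3
```

>>> move_arm --plan '[0,0,0,0,0,0,0,0,0,0,0,0,0,0,0,0,0,0,0,0,0,0,0,0,0,0,1.2,0,0,0,0,0,2.4,0,0,0,0,0,3.6,0,0,0,0,0,3.6,0,0,0]' --grip 85

```text
time_s: 6.4
eef_pos: [0.5569, -0.1487, 0.2368]
eef_rot: [0.006, 0.646, 0.764, 0.001]
wrist_force: [-0.5, -0.9, -0.6]
opening: 0.996
grasp_force: 0.0
```

>>> move_arm --plan '[-0.33,1.96,0,0,0,-0.745,-0.33,1.96,0,0,0,-0.745,-0.33,1.96,0,0,0,-0.745,-0.33,1.96,0,0,0,-0.745,-0.33,1.96,0,0,0,-0.745,-0.33,1.96,0,0,0,-0.745]'

```text
time_s: 7.15
eef_pos: [0.537, -0.0493, 0.2296]
eef_rot: [-0.0, 0.878, 0.478, -0.0]
wrist_force: [0.5, 0.4, -0.7]
opening: 0.993
grasp_force: 0.0
```

```bash
python3 - <<'E'
from h import *
np.set_printoptions(precision=4,suppress=True)
w=cam("wrist"); s=cam("side")
a=w["pixels"][:,:,::-1]; b=s["pixels"][180:330,200:400,::-1]
cv2.imwrite("pics/k1.png",a); 
A=np.r_[.5374,-.0491]
for n,cc in (("w",w),("s",s)):
  print(n,"top",proj(cc,[*A,.18]),[ (t,proj(cc,[*(A+.1*np.r_[np.cos(t+.155-np.pi/2),np.sin(t+.155-np.pi/2)]),.085])) for t in (-.1,0,.1)])
  print("blade",[proj(cc,[*(A+r*np.r_[np.cos(.514),np.sin(.514)]),.132]) for r in (.02,.057)])
cv2.imwrite("pics/k2.png",np.hstack([cv2.resize(a,(400,300)),cv2.resize(b,(400,300))]))
o=ctrl.get_obs();print(o["eef_pos"],o["eef_rot"],o["q"])
E
```

```text
w top [277.4935 232.5723] [(-0.1, array([343.181 , 281.1667])), (0, array([352.2938, 274.7781])), (0.1, array([360.8074, 267.5479]))]
blade [array([290.8309, 184.5111]), array([317.1366, 136.3363])]
s top [284.8148 194.4934] [(-0.1, array([323.501 , 263.9247])), (0, array([327.3976, 261.3191])), (0.1, array([330.7986, 258.5018]))]
blade [array([289.3552, 211.3378]), array([296.7869, 201.1593])]
[ 0.5372 -0.0494  0.2299] [-0.0002  0.8788  0.4772 -0.0002] [-0.3119  0.1031  1.6975 -0.      1.3415  0.2641]
```

View pics/k1.png

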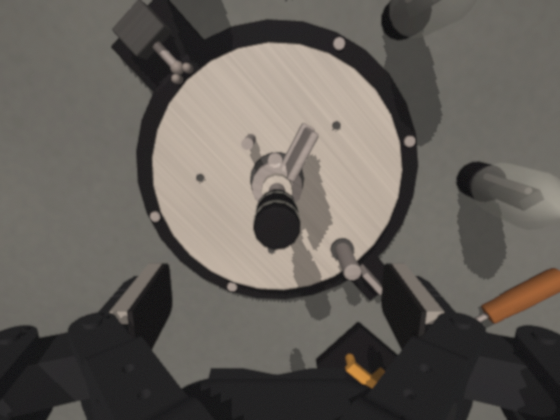

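The wrist view shows the knob top at (278,227) between the fingers. The handle at (351,271) matches a turntable angle of about 0, and the blade top runs from (290,175) to (309,127), roughly 1.2 rad ahead of the right finger. I'll descend and grip.

>>> move_arm --plan '[0.02,0.03,-0.95,0,0,0,0.02,0.03,-1.9,0,0,0,0.02,0.03,-1.9,0,0,0,0.02,0.03,-1.9,0,0,0]'

```text
time_s: 7.75
eef_pos: [0.5393, -0.0482, 0.1369]
eef_rot: [0.001, 0.879, 0.476, 0.001]
wrist_force: [-0.6, -0.4, 0.7]
opening: 0.996
grasp_force: 0.0
```

>>> move_arm --plan '[0,0,0,0,0,0,0,0,0,0,0,0,0,0,0,0,0,0,0,0,0,0,0,0,0,0,0,0,0,0,0,0,0,0,0,0,0,0,0,0,0,0]' --grip 0

```text
time_s: 8.62
eef_pos: [0.5383, -0.0476, 0.1354]
eef_rot: [-0.0, 0.879, 0.476, 0.0]
wrist_force: [-2.0, 2.5, 3.6]
opening: 0.316
grasp_force: 58.7
```

```bash
python3 - <<'E'
from h import *
o=ctrl.get_obs();print(o)
E
```

```text
{'time_s': 8.625, 'q': array([-3.08111392e-01,  2.12193261e-01,  1.77780969e+00,  1.77733707e-04,
        1.15168249e+00,  2.69732191e-01]), 'dq': array([-0.00093149,  0.00050999,  0.00043562, -0.00175298, -0.00195527,
        0.00097189]), 'joint_efforts': array([-9.86580178e-01, -4.09851587e+01, -3.15033138e+01, -3.56983189e-01,
       -7.35823251e-01, -3.40124119e-03]), 'eef_pos': array([ 0.53830933, -0.04763907,  0.13535506]), 'eef_rot': array([-8.97175135e-05,  8.79283651e-01,  4.76298490e-01,  2.63174057e-05]), 'wrist_force': array([-1.97170656,  2.5494561 ,  3.64891354]), 'torque': array([0.25835027, 0.26580467, 0.00824527]), 'grasp_force': 58.68182122707367, 'opening': 0.3159452417410639}
```

>>> move_arm --plan '[0,0,-0.2,0,0,0,0,0,-0.4,0,0,0,0,0,-0.6,0,0,0,0,0,-0.68,0,0,0,0,0,-0.68,0,0,0,0,0,-0.68,0,0,0]'

```text
time_s: 9.38
eef_pos: [0.5383, -0.0477, 0.1016]
eef_rot: [-0.0, 0.879, 0.476, -0.0]
wrist_force: [-4.2, 2.5, 7.9]
opening: 0.312
grasp_force: 59.3
```

```bash
python3 - <<'E'
from h import *
np.set_printoptions(precision=3,suppress=True)
o=ctrl.get_obs();print(o["eef_pos"],o["wrist_force"],o["torque"],o["opening"])
s=cam("side");c=cam("scene")
A=[.5378,-.0485]
for n,cc,x0,y0 in (("s",s,260,180),("c",c,265,140)):
  print(n,{z:(proj(cc,[*A,z])-[x0,y0])*8 for z in (.085,.1,.145)})
a=lambda cc,x0,y0:cv2.resize(cc["pixels"][y0:y0+65,x0:x0+50,::-1],(400,520),interpolation=cv2.INTER_CUBIC)
cv2.imwrite("pics/p1.png",np.hstack([a(s,260,180),a(c,265,140)]))
E
```

```text
[ 0.538 -0.048  0.102] [-4.154  2.507  7.925] [ 0.381  0.536 -0.036] 0.3119292266493274
s {0.085: array([203.405, 462.128]), 0.1: array([202.634, 409.803]), 0.145: array([200.237, 247.08 ])}
c {0.085: array([203.503, 338.026]), 0.1: array([204.585, 293.111]), 0.145: array([207.929, 154.315])}
```

View pics/p1.png

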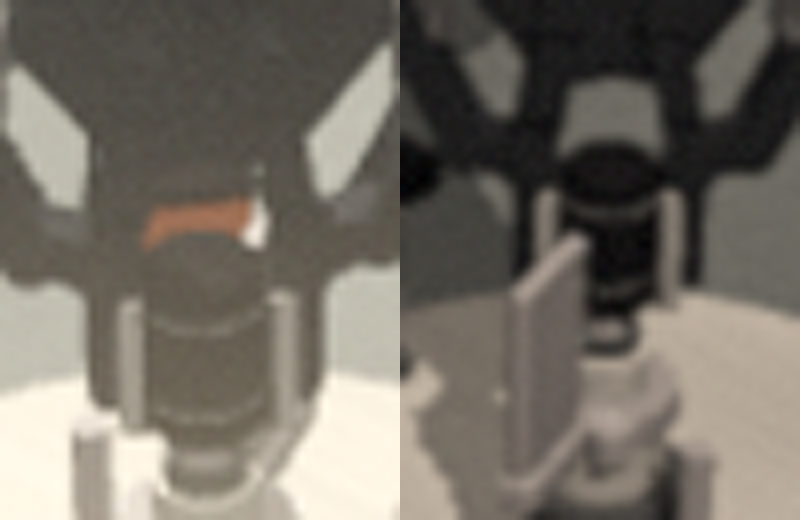

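The crops show the knob gripped, with the dark ring's lower edge (scene crop, about (610,352)) essentially level with the sleeve top. I'll quantify the descent by matching the knob's central strip against the start pictures.

```bash
python3 - <<'E'
from h import *
A=[.5378,-.0485]
def strip(cc): return None
for n,f,x0,y0,kt in (("side","pics/s1.png",205,180,(313,55,327,150)),("scene","pics/c1.png",215,130,(299,60,313,140))):
    cc=cam(n); old=cv2.cvtColor(cv2.imread(f),cv2.COLOR_BGR2GRAY).astype(np.float32)
    h,w=old.shape
    new=cv2.cvtColor(cv2.resize(cc["pixels"][y0:y0+h//4,x0:x0+w//4],(w,h),interpolation=cv2.INTER_CUBIC),cv2.COLOR_RGB2GRAY).astype(np.float32)
    p18=proj(cc,[*A,.18]);p14=proj(cc,[*A,.145])
    for (a,b,c_,d) in (kt,(kt[0],kt[1]+20,kt[2],kt[3]),(kt[0],kt[1]+20,kt[2],kt[3]+25)):
        t=old[b:d,a:c_]; r=cv2.matchTemplate(new[b+30:d+110,a-4:c_+4],t,cv2.TM_CCOEFF_NORMED)
        _,v,_,l=cv2.minMaxLoc(r); col=r[:,l[0]]; i=l[1]
        sub=0.5*(col[i-1]-col[i+1])/(col[i-1]-2*col[i]+col[i+1]) if 0<i<len(col)-1 else 0
        sh=30+i+sub
        print(n,"shift",sh/4,"px dx",(l[0]-4)/4,"score",v,"35mm =",(p14-p18)[1],"-> mm",35*sh/4/(p14-p18)[1])
E
```

```text
side shift 15.997664 px dx 1.0 score 0.9127646088600159 35mm = 16.60940519584196 -> mm 33.71091663571147
side shift 15.991537 px dx 1.0 score 0.9410637021064758 35mm = 16.60940519584196 -> mm 33.69800361826542
side shift 15.824183 px dx 1.0 score 0.9814596772193909 35mm = 16.60940519584196 -> mm 33.34535036122343
scene shift 13.765871 px dx 0.25 score 0.925895631313324 35mm = 14.044720747625405 -> mm 34.30509510404413
scene shift 13.7599 px dx 0.25 score 0.9313449263572693 35mm = 14.044720747625405 -> mm 34.290215180209735
scene shift 13.272434 px dx -0.75 score 0.9556955695152283 35mm = 14.044720747625405 -> mm 33.075430627278145
```

The descent is 33.8 mm, so I'll add 1 mm and then twist in the first large part.

>>> move_arm --plan '[0,0,-0.02,0,0,0,0,0,-0.02,0,0,0,0,0,-0.02,0,0,0.12,0,0,-0.02,0,0,0.24,0,0,-0.02,0,0,0.36,0,0,-0.02,0,0,0.48,0,0,-0.02,0,0,0.6,0,0,-0.02,0,0,0.72,0,0,-0.02,0,0,0.84,0,0,-0.02,0,0,0.96]'

```text
time_s: 10.82
eef_pos: [0.5376, -0.0475, 0.1006]
eef_rot: [-0.001, 0.558, 0.83, -0.0]
wrist_force: [-6.7, 2.5, 9.8]
opening: 0.316
grasp_force: 60.1
```

>>> move_arm --plan '[0,0,0,0,0,0.08,0,0,0,0,0,0.16,0,0,0,0,0,0.2,0,0,0,0,0,0.2]'

```text
time_s: 11.32
eef_pos: [0.5374, -0.0476, 0.1005]
eef_rot: [-0.001, 0.474, 0.88, -0.0]
wrist_force: [-7.4, 2.5, 10.7]
opening: 0.314
grasp_force: 59.9
```

```bash
python3 - <<'E'
from h import *
np.set_printoptions(precision=3,suppress=True)
o=ctrl.get_obs();print(o["eef_pos"],o["wrist_force"],o["torque"],o["opening"],o["q"])
E
```

```text
[ 0.537 -0.048  0.1  ] [-7.415  2.511 10.664] [ 0.42   1.046 -0.042] 0.31353461308471114 [-0.308  0.262  1.799 -0.     1.084 -0.891]
```

>>> move_arm --plan '[0,0,0,0,0,0.03,0,0,0,0,0,0.06,0,0,0,0,0,0.06]'

```text
time_s: 11.7
eef_pos: [0.5374, -0.0476, 0.1004]
eef_rot: [-0.001, 0.448, 0.894, -0.0]
wrist_force: [-6.5, 1.9, 9.4]
opening: 0.312
grasp_force: 60.0
```

```bash
python3 - <<'E'
from h import *
np.set_printoptions(precision=3,suppress=True)
o=ctrl.get_obs();print(o["eef_pos"],o["wrist_force"],o["torque"])
E
```

```text
[ 0.537 -0.048  0.1  ] [-6.451  1.938  9.372] [ 0.45   1.103 -0.038]
```

>>> move_arm --plan '[0,0,0,0,0,0.03,0,0,0,0,0,0.04,0,0,0,0,0,0.04]'

```text
time_s: 12.08
eef_pos: [0.5375, -0.0477, 0.1005]
eef_rot: [-0.001, 0.43, 0.903, -0.0]
wrist_force: [-5.9, 2.0, 9.0]
opening: 0.318
grasp_force: 61.5
```

```bash
python3 - <<'E'
from h import *
np.set_printoptions(precision=3,suppress=True)
o=ctrl.get_obs();print(o["eef_pos"],o["wrist_force"],o["torque"])
w=cam("wrist");s=cam("side")
b=s["pixels"][200:320,225:385,::-1]
cv2.imwrite("pics/f1.png",np.hstack([cv2.resize(w["pixels"][:,:,::-1],(400,300)),cv2.resize(b,(400,300),interpolation=cv2.INTER_CUBIC)]))
E
```

```text
[ 0.537 -0.048  0.1  ] [-5.942  1.972  8.991] [ 0.365  1.098 -0.207]
```

The twist torque jumped to -0.21 N m, so the blade is on its stop. I'll use the last picture to check.

View pics/f1.png

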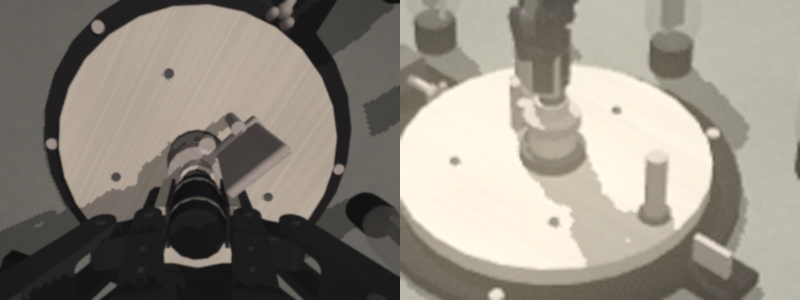

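The blade sits against the stop pin (about (235,125)) and the handle is by the fin at its detent pixel. I'll check the rod height once more numerically.

```bash
python3 - <<'E'
from h import *
A=[.5378,-.0485]
for n,f,x0,y0,kt in (("side","pics/s1.png",205,180,(313,75,327,150)),("scene","pics/c1.png",215,130,(299,80,313,140))):
    cc=cam(n); old=cv2.imread(f,0).astype(np.float32); h,w=old.shape
    new=cv2.cvtColor(cv2.resize(cc["pixels"][y0:y0+h//4,x0:x0+w//4],(w,h),interpolation=cv2.INTER_CUBIC),cv2.COLOR_RGB2GRAY).astype(np.float32)
    d=(proj(cc,[*A,.145])-proj(cc,[*A,.18]))[1]
    a,b,c_,e=kt
    for ex in (0,-15,25):
        r=cv2.matchTemplate(new[b+30:e+ex+100,a-6:c_+6],old[b:e+ex,a:c_],cv2.TM_CCOEFF_NORMED)
        _,v,_,l=cv2.minMaxLoc(r); print(n,v,l[0]-6,35*(30+l[1])/4/d)
o=ctrl.get_obs();print(o["wrist_force"],o["torque"],o["grasp_force"],o["eef_pos"])
E
```

```text
side 0.7948396801948547 -5 46.359276019876006
side 0.3085916340351105 -6 33.715837105364365
side 0.9334234595298767 -4 45.83246606510468
scene 0.4768529236316681 -6 46.725742134171995
scene 0.25943148136138916 6 43.61069265856053
scene 0.8313016295433044 -6 46.1027322390497
[-5.43512478  2.61287935  9.67193658] [ 0.35526314  1.1699864  -0.15770168] 61.50999615783803 [ 0.53748299 -0.04765943  0.10047941]
```

```bash
python3 -c "
from bench import ctrl
print(ctrl.hand_in())"
```

```text
the job is handed in; nothing more can be done
None
```

I handed the job in still holding the knob, with the turntable in its detent, the lever against its closed stop and the rod about 35 mm down; the final rod depth comes from hand travel only, because the fingers hid the knob in my last image check, and no verdict came back.

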